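# Load the spring tester's weight hanger

## Task

Load the spring tester: hang the two slotted steel discs on its weight hanger, the thick one first, lying on the hanger's round plate, then the thin one flat on top of it, each pushed in sideways until the stem is at the inner end of the slot (centred on the stem). Stagger the two slots, about a quarter turn or more apart, so that the discs cannot slide off together. Leave the other things on the bench where they are.

Things in the scene. Friction and masses are not known exactly. Their poses are not given: they have to be found in the camera images.
- thick_disc: Thick slotted steel disc, about 0.44 kg, 62 mm diameter, 20 mm thick, lying flat on the bench. One slot, 14 mm wide, cut right through, runs from the rim to its flat inner end 6 mm beyond the centre; the mouth is flared to 20 mm. Origin: disc centre, underside. z up; +x points from the centre out through the slot's mouth.
- thin_disc: Thin slotted steel disc (about 0.26 kg), the same in plan (62 mm diameter, same slot) but 12 mm thick, lying flat on the bench. Origin: disc centre, underside. z up; +x points out through the slot's mouth. Either disc may lie on the left or on the right.
- thick_disc_mouth (a point): Middle of the slot's mouth on the thick disc: on the rim circle, 31 mm from the disc centre along its +x, at the top face.
- thin_disc_mouth (a point): The same point on the thin disc.
- hanger_seat (a point): Centre of the top face of the hanger's round brass plate (48 mm diameter, 6 mm thick, free space below), about 65 mm above the bench. The upright steel stem (8 mm diameter) rises from it into the barrel. +x is level and runs along the beam towards the column; z up. The hanger does not turn or swing; it is sprung and sinks straight down 1 to 4 mm per disc (1.5 N per mm, 12 mm at most).
- barrel_top (a point): Top of the barrel (18 mm diameter) that carries the stem, on the stem's axis, 60 mm above the empty plate. The barrel's underside is 43 mm above the empty plate, so discs go on only from the side. The beam (12 mm wide, 46 to 56 mm above the empty plate) leaves the barrel along the +x axis only. Axes as hanger_seat's.
- tester: Green spring tester, fixed to the bench. Origin: on the bench straight under the stem; +x runs under the beam to the column. Along +x from the stem: foot (110 x 110 mm, 18 mm high) from 150 mm, column (50 x 50 mm, 127 mm high) from 175 mm, with a round dial on it reaching 180 mm above the bench.
- copper_blank: Bystander: plain copper disc without a slot, 70 mm diameter, 6 mm thick. Origin: centre of its underside. To be left alone.
- bush: Bystander: dark steel turned ring, 44 mm across, 24 mm high. Origin: centre of its underside. To be left alone.
- chuck_key: Bystander: T-shaped steel chuck key lying flat, 136 mm by 100 mm, 18 mm high. Origin: centre of its underside. To be left alone.
- wrench: Bystander: steel open-ended wrench lying flat. Origin: centre of its underside. To be left alone.
- chip_brush: Bystander: hand brush lying flat. Origin: centre of its underside. To be left alone.
- grease_tin: Bystander: dark metal grease tin, 60 mm diameter, 60 mm tall. Origin: centre of its underside. To be left alone.
- parallel_bar: Bystander: ground steel bar 100 x 16 x 30 mm high. Origin: centre of its underside. To be left alone.
Mind the look-alikes: they are no part of the job. Leave any orange or turquoise look-alike of the thin_disc alone. Leave any green look-alike of the thick_disc alone.

How it is judged:
By the outcome, as a careful person would: the job done as asked, in the order asked, and still so for the second after the job is handed in, with the robot touching nothing.
It also fails if it takes over 69 s, if anything falls off the work surface, if the arm or the gripper's body presses on something with over 40 N, if the wrist force passes 120 N, or if a joint passes its speed limit or range.

## Robot

A 6-joint arm with a two-finger parallel gripper is mounted at the origin on the work surface. World frame = base frame: x ahead of the robot, y to its left, z up, the work surface at z = 0. Lengths are in m, angles in rad, forces in N, time in s.
With the tool pointing down it reaches from about 0.3 to 0.875 m from the base axis. Payload 6.4 kg.
Tool frame: the origin (TCP) lies midway between the tips of the shut fingers; the grasp point (between the pads) lies 19 mm behind it; z points along the fingers, y is the line along which they close (so a half turn about z gives the same grasp; the last joint's range is limited). The gripper opens to 85 mm and grips with 20 to 120 N. Pads are 22 mm wide; open, the fingers measure 114 mm over their backs; the gripper's body (76 mm by 85 mm) begins 54 mm behind the grasp point. The pads swing forward as they close: fully open they stand 13 mm farther back than shut.
Start: joints at [1.106, 0.181, 1.607, -0, 1.354, -0.206], TCP at [0.147, 0.556, 0.231] pointing down, gripper open.
Joint ranges: [-2.99, 2.99], [-0.89, 2.07], [0.3, 2.58], [-1.14, 4.28], [0, 2.63], [-3.12, 3.12]. Speed limits (rad/s): [2.57, 2.57, 3.01, 3.14, 3.14, 3.14].

## Interface

Orientations are given as a unit quaternion [w, x, y, z].
In Python, from bench import ctrl gives the robot as it stands. The module is installed in compiled form; this text tells all that it offers.
- The arm moves only by the tool move_arm, never from a script. Its argument "plan" is one flat list of numbers, 6 for each row, row after row: the shift along the world's x, y, z in units of 50 mm (1.0 is 50 mm), then the turn, a rotation vector about the world's x, y, z in rad. A call has 1 to 10 rows; each row is the pose to reach, as a shift and turn from the pose commanded when the call began; what a row does not reach only later rows make up. A row lasts 1/8 s, in which the tool goes at most 62.5 mm and 10.7 degrees, less where a joint would pass 70% of its speed; a pose out of reach is approached as far as the arm can. A call with a gripper value outside its range is refused whole. "grip" is the finger opening in mm, from 0 to 85.4, set as the call begins (left out, the last holds). The fingers move at their own pace and stop on an object; the grip force is fixed at half the most. Time passes only in rows, so rows that repeat a pose let the fingers close. It gives the time, the measured TCP pose, the force, the opening and the grip force at its end, in the units of the state.
- ctrl.get_obs(): the state, without advancing time (a new reading comes with each control period).
- ctrl.camera(name): name is "scene" or "top"; returns a dict with "pixels" (384x512x3 uint8, red, green, blue), "fx", "fy", "cx", "cy" (pixels), "origin" and "attitude" of the camera in the world. Camera axes: x right, y down, z forward; pixel columns grow to the right and rows downward; lengths in m; the calibration is good to about 2 mm. A picture is of the moment at which its call begins. There is no depth.
- ctrl.hand_in(): hands the job in; it is judged then, once.
The state is a dict: "time_s": time; "q": joint angles; "dq": joint speeds; "joint_efforts": joint torques, N m; "eef_pos": TCP position; "eef_rot": TCP orientation; "wrist_force": force on the tool from outside, world axes, zero at the start; "torque": the same for the moment, N m; "opening": opening from 0.0 (shut) to 1.0 (fully open); "grasp_force": force on a finger pad.
Only numpy, scipy, OpenCV 4.12 (cv2) and the standard library are available. Lean on these libraries where they do the work, as an engineer would, in place of code of your own. Each camera call takes 0.05 s, during which the arm holds its last target. There are 200 camera calls.

## Working session

There is one attempt and no reset: what is moved stays moved. The work goes in short steps, Python scripts to look and compute and a tool call to move; the robot and the scene stay as the last step left them, time stands still between calls to the robot, and variables do not carry over. Pictures are saved under pics/ and viewed, at most 10 in all, crops included, and the job is handed in when it is done.

Besides the shell and the picture viewer there is one more tool, called after ">>>" as a command line: name --argument value ..., lists and objects as JSON in quotes. move_arm: Moves the arm, as the interface text tells. Its arguments: {"type":"object","properties":{"plan":{"type":"array"},"grip":{"type":"number"}},"required":["plan"]}

```bash
mkdir -p pics; python3 - <<'E'
from bench import ctrl
import cv2
for n in("scene","top"):
    c=ctrl.camera(n); cv2.imwrite(f"pics/{n}0.png",cv2.resize(c["pixels"][:,:,::-1],(800,600),interpolation=cv2.INTER_CUBIC))
    print(n,c["fx"],c["fy"],c["cx"],c["cy"],c["origin"],c["attitude"])
o=ctrl.get_obs();print(o)
E
```

```text
scene 429.56253098011956 429.56253098011956 261.8440101985498 191.84920895169535 [1.24794659 0.53778169 0.85605275] [-0.18754557  0.40286153  0.81150013 -0.37946907]
top 401.56931606264783 401.56931606264783 257.9413483185698 187.8480468107691 [0.31772039 0.01358363 1.3421069 ] [-0.06490282  0.71093959 -0.6975972   0.06091526]
{'time_s': 0.1, 'q': array([ 1.10570300e+00,  1.81480914e-01,  1.60792302e+00,  5.30672964e-05,
        1.35382864e+00, -2.06294270e-01]), 'dq': array([-0.0002483 ,  0.0007927 , -0.00046882, -0.00088556, -0.00026401,
       -0.00043732]), 'joint_efforts': array([ 2.50384801e-04, -4.45873046e+01, -3.52241027e+01, -2.45937590e-04,
        3.96895164e-03, -5.33047313e-06]), 'eef_pos': array([0.14688352, 0.55539484, 0.23045904]), 'eef_rot': array([-2.94574639e-04,  1.29044354e-01,  9.91638483e-01, -7.65654464e-04]), 'wrist_force': array([ 0.32604402,  0.29648347, -0.66061117]), 'torque': array([ 0.0097537 ,  0.03083587, -0.01687506]), 'grasp_force': 0.0, 'opening': 1.0017772511690655}
```

View pics/scene0.png

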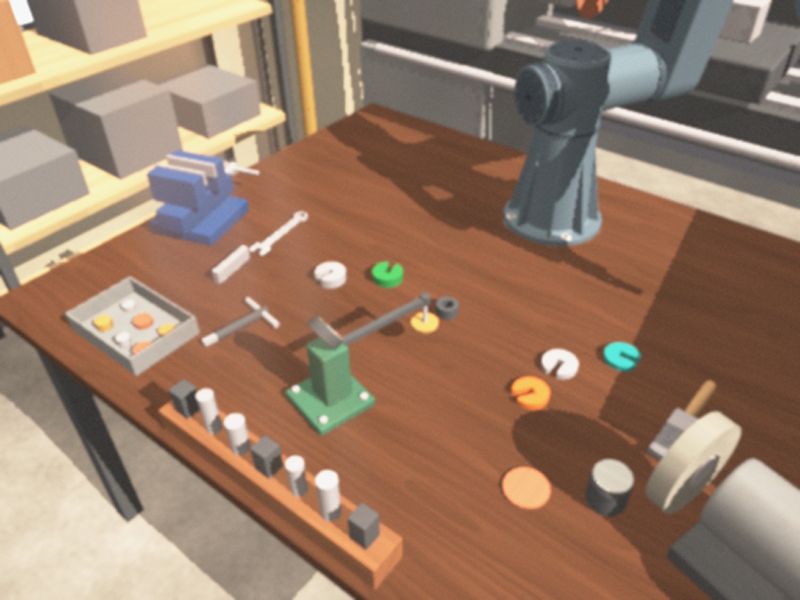

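View pics/top0.png

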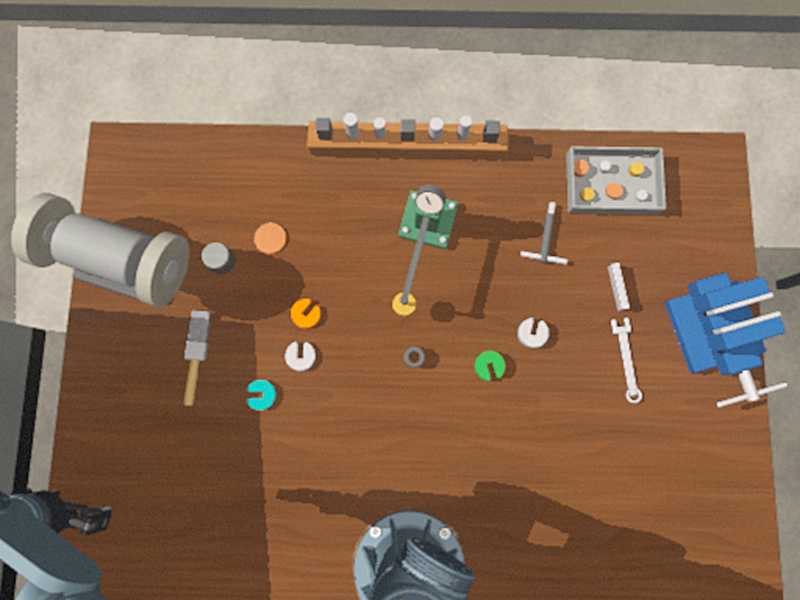

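The silver discs are at top (300,356) and (534,333); green, orange and turquoise ones are look-alikes. The hanger plate is at (404,303) and its beam runs to the column near (430,205). Next I'll make enlarged crops to tell thick from thin and read the slots.

```bash
cat > h.py <<'E'
from bench import ctrl
import cv2, numpy as np
from scipy.spatial.transform import Rotation as R
def cam(n):
    c=ctrl.camera(n); q=c["attitude"]; c["R"]=R.from_quat([q[1],q[2],q[3],q[0]]).as_matrix(); return c
def ray(c,u,v,z):
    d=c["R"]@np.array([(u-c["cx"])/c["fx"],(v-c["cy"])/c["fy"],1]); o=np.array(c["origin"]); return o+d*(z-o[2])/d[2]
def proj(c,p):
    x=c["R"].T@(np.array(p)-c["origin"]); return np.array([c["cx"]+c["fx"]*x[0]/x[2],c["cy"]+c["fy"]*x[1]/x[2]])
def crop(c,u,v,w,h,k):
    u0,v0=int(u-w/2),int(v-h/2)
    im=cv2.resize(c["pixels"][v0:v0+h,u0:u0+w,::-1],None,fx=k,fy=k,interpolation=cv2.INTER_CUBIC)
    cv2.putText(im,f"{u0},{v0} x{k}",(3,12),0,.4,(0,255,255),1); return im
E
python3 - <<'E'
from h import *
s=cam("scene");t=cam("top");f=.64
a=np.hstack([crop(t,300*f,356*f,26,30,10),crop(t,534*f,333*f,26,30,10),crop(t,404*f,303*f,26,30,10)])
b=np.hstack([crop(s,560*f,364*f,26,30,10),crop(s,330*f,274*f,26,30,10),crop(s,425*f,312*f,26,30,10)])
cv2.imwrite("pics/m1.png",np.vstack([a,b]))
for u,v in((300,356),(534,333),(404,303)):
    p=ray(t,u*f,v*f,.015); print(p,proj(s,p)/f)
E
```

```text
[0.41846729 0.23846738 0.015     ] [559.08602059 359.1491158 ]
[ 0.47661644 -0.25625636  0.015     ] [329.15584209 271.98676163]
[0.53600549 0.0209511  0.015     ] [420.4186884  344.36500369]
```

View pics/m1.png

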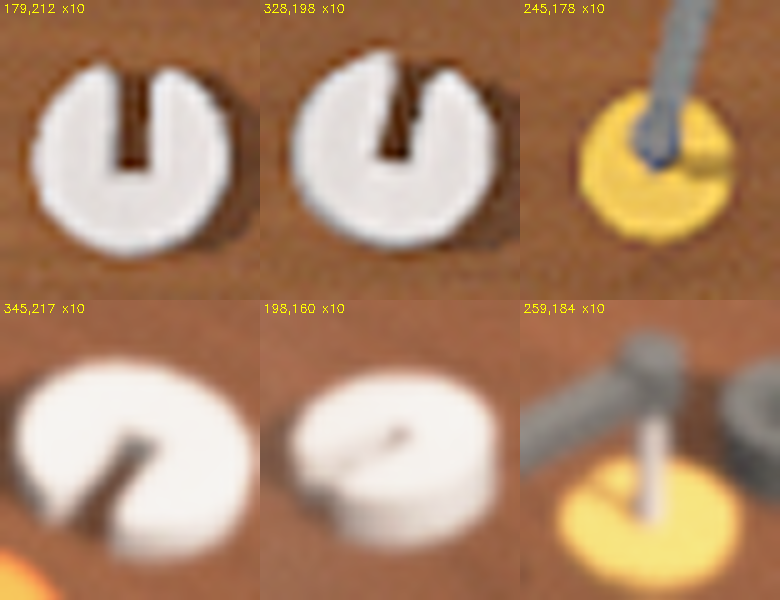

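Top-row crops, left to right: left disc (centre about (192,227) px, slot to +x), right disc (about (367,213) px, slot slightly right of +x), plate (about (261,194) px). In the scene crops, the right disc's side wall is clearly taller, so right is thick_disc and left is thin_disc. Both are plain silver, unlike the coloured look-alikes. Now I'll fit the poses with a projected model.

```bash
cat > fit.py <<'E'
from h import *
from scipy.optimize import minimize
def outline():
    a=np.linspace(np.arcsin(10/31),2*np.pi-np.arcsin(10/31),60)
    p=np.c_[31*np.cos(a),31*np.sin(a)]
    return np.vstack([[[-6,-7]],[[-6,7]],[[26,7]],p,[[26,-7]]])/1000
def circ(r):
    a=np.linspace(0,2*np.pi,60); return np.c_[r*np.cos(a),r*np.sin(a)]
K=8
def render(c,p,out,z0,h,box):
    u0,v0,w,hh=box; im=np.zeros((hh*K,w*K),np.uint8)
    ca,sa=np.cos(p[2]),np.sin(p[2]); xy=out@np.array([[ca,sa],[-sa,ca]])+p[:2]
    P=[np.array([(proj(c,[x,y,z])-[u0,v0]+.5)*K*16 for x,y in xy]).round().astype(np.int32) for z in (z0,z0+h)]
    n=len(xy)
    for i in range(n):
        j=(i+1)%n; cv2.fillConvexPoly(im,cv2.convexHull(np.array([P[0][i],P[0][j],P[1][j],P[1][i]])),150,shift=4)
    cv2.fillPoly(im,[P[1]],255,shift=4)
    return cv2.GaussianBlur(cv2.resize(im,(w,hh),interpolation=cv2.INTER_AREA).astype(float),(0,0),.6)
def fit(cs,p0,out,z0,h,ch=2,m=17):
    data=[]
    for c in cs:
        u,v=proj(c,[*p0[:2],z0+h]); box=(int(u)-m,int(v)-m,2*m,2*m)
        data.append((c,box,c["pixels"][box[1]:box[1]+2*m,box[0]:box[0]+2*m,ch].astype(float)))
    def cost(p): return -sum(np.corrcoef(render(c,p,out,z0,h,b).ravel(),g.ravel())[0,1] for c,b,g in data)/len(data)
    s=np.array([p0]*4,float); s[1,0]+=.006; s[2,1]+=.006; s[3,2]+=.2
    r=minimize(cost,p0,method="Nelder-Mead",options=dict(initial_simplex=s,xatol=1e-4,fatol=1e-5,maxiter=200))
    return r.x,-r.fun
E
python3 - <<'E'
from fit import *
s=cam("scene");t=cam("top");f=.64
for nm,p,h in(("thin",(.4185,.2385,0),.012),("thick",(.4766,-.256,-.17),.02)):
    for cs in([t],[s],[t,s]):
        x,k=fit(cs,p,outline(),0,h); print(nm,x[:2].round(4),np.degrees(x[2]).round(1),round(k,3))
for nm,c,u0,v0 in(("top",t,245+6.56,178+16.5),):  # plate, red channel minus dark
    pass
p0=ray(t,404*f,303*f,.065)
for cs in([t],[s],[t,s]):
    x,k=fit(cs,(*p0[:2],0),circ(.024),.059,.006,ch=0,m=12); print("plate",x[:2].round(4),round(k,3))
x2=ray(t,424*f,226*f,.116)[:2]; b=ray(t,405*f,297*f,.116)[:2]; print("beam",x2,b,np.degrees(np.arctan2(*(x2-b)[::-1])))
print(proj(s,[*p0[:2],.125]),proj(t,[*p0[:2],.125]))
E
```

```text
thin [0.4213 0.2411] 0.5 0.984
thin [0.4181 0.2402] 0.4 0.987
thin [0.4203 0.2409] 0.1 0.979
thick [ 0.4791 -0.2534] -14.8 0.982
thick [ 0.4758 -0.2546] -12.2 0.983
thick [ 0.4782 -0.2535] -13.5 0.977
plate [0.5272 0.0226] 0.755
plate [0.5257 0.0209] 0.914
plate [0.5266 0.0221] 0.831
beam [ 0.67808702 -0.01708847] [0.53148765 0.01863659] -13.695568266015325
[271.20146793 188.85946067] [258.51275668 190.75205538]
```

thick_disc is at about (0.478,-0.254), slot -13.5°; thin_disc at (0.420,0.241), slot 0°; stem at (0.5265,0.022); beam at -13.7°.

Plan: the thick slot ends at +46° with the fingers closing at 106°. The thin slot ends at -74° with the fingers closing at 46°. That puts the slots 120° apart and keeps the fingers clear of the beam both times.

>>> move_arm --plan '[6.61,-16.19,0,0,0,-0.5,6.61,-16.19,0,0,0,-0.5,6.61,-16.19,0,0,0,-0.5,6.61,-16.19,0,0,0,-0.5,6.61,-16.19,0,0,0,-0.5,6.61,-16.19,0,0,0,-0.5,6.61,-16.19,0,0,0,-0.5,6.61,-16.19,0,0,0,-0.5,6.61,-16.19,0,0,0,-0.5,6.61,-16.19,0,0,0,-0.5]' --grip 85

```text
time_s: 1.55
eef_pos: [0.3839, -0.025, 0.2317]
eef_rot: [0.001, 0.371, 0.929, 0.0]
wrist_force: [1.2, 0.5, 0.7]
opening: 0.993
grasp_force: 0.0
```

>>> move_arm --plan '[1.87,-4.58,-1.6,0,0,0,1.87,-4.58,-1.6,0,0,0,1.87,-4.58,-2.6,0,0,0,1.87,-4.58,-2.6,0,0,0,1.87,-4.58,-2.6,0,0,0,1.87,-4.58,-2.6,0,0,0,1.87,-4.58,-2.6,0,0,0]'

```text
time_s: 2.42
eef_pos: [0.4768, -0.2511, 0.1017]
eef_rot: [-0.0, 0.37, 0.929, 0.0]
wrist_force: [-0.1, 0.9, 0.4]
opening: 0.998
grasp_force: 0.0
```

```bash
python3 - <<'E'
from h import *
o=ctrl.get_obs(); e=o["eef_pos"]; q=o["eef_rot"]; r=R.from_quat([q[1],q[2],q[3],q[0]]).as_matrix(); print(o["time_s"],e.round(4),np.degrees(np.arctan2(r[1,1],r[0,1])),o["opening"])
s=cam("scene");t=cam("top")
a=np.hstack([crop(c,*proj(c,[.478,-.254,.05]),64,64,6) for c in(t,s)])
cv2.imwrite("pics/g1.png",a)
for c in (t,s): print(proj(c,[.478,-.254,.05]),proj(c,e))
E
```

```text
2.425 [ 0.4768 -0.2511  0.1017] 46.531434394280204 0.9975762279775255
[343.23503346 211.43216718] [345.7267637 209.8233088]
[210.02892008 165.74309705] [209.67238423 152.34470221]
```

View pics/g1.png

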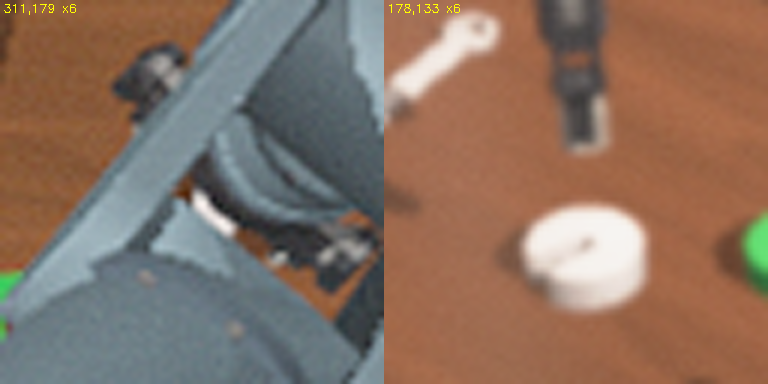

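Scene view: the fingers (about (211,155) px) stand right above the thick disc (about (211,175) px). Descend and grip.

>>> move_arm --plan '[0.02,-0.05,-1.0,0,0,0,0.02,-0.05,-1.7,0,0,0,0.02,-0.05,-2.07,0,0,0,0.02,-0.05,-2.07,0,0,0,0.02,-0.05,-2.07,0,0,0]'

```text
time_s: 3.15
eef_pos: [0.479, -0.2549, -0.0006]
eef_rot: [0.001, 0.37, 0.929, -0.0]
wrist_force: [-0.0, 0.5, -0.2]
opening: 0.99
grasp_force: 0.0
```

>>> move_arm --plan '[0,0,0,0,0,0,0,0,0,0,0,0,0,0,0,0,0,0,0,0,0,0,0,0,0,0,0,0,0,0,0,0,0,0,0,0]' --grip 50

```text
time_s: 3.9
eef_pos: [0.4789, -0.255, -0.0003]
eef_rot: [0.001, 0.37, 0.929, -0.0]
wrist_force: [-1.1, 1.7, 10.0]
opening: 0.7
grasp_force: 64.2
```

>>> move_arm --plan '[0,0,0.6,0,0,0,0,0.3,1.55,0,0,0.2,0,1.5,1.55,0,0,0.38,0,2.5,1.55,0,0,0.56,0,3.4,1.55,0,0,0.74,0,4.2,1.55,0,0,0.9,-0.16,4.39,1.55,0,0,1.04,-0.16,4.39,1.55,0,0,1.04,-0.16,4.39,1.55,0,0,1.04,-0.16,4.39,1.55,0,0,1.04]'

```text
time_s: 5.15
eef_pos: [0.4702, -0.0356, 0.0754]
eef_rot: [0.0, -0.139, 0.99, -0.0]
wrist_force: [-0.8, -0.5, -5.3]
opening: 0.696
grasp_force: 68.8
```

```bash
cat > look.py <<'E'
from fit import *
import sys
def look(name,th,h,plate=True):
    o=ctrl.get_obs(); e=o["eef_pos"]; q=o["eef_rot"]; r=R.from_quat([q[1],q[2],q[3],q[0]]).as_matrix()
    print(o["time_s"],e.round(4),"closing",np.degrees(np.arctan2(r[1,1],r[0,1])).round(1),o["opening"],o["wrist_force"].round(1))
    s=cam("scene");t=cam("top")
    ims=[]
    for c in(t,s):
        ims.append(crop(c,*proj(c,[.505,0,.08]),64,64,6))
    cv2.imwrite(name,np.hstack(ims)); return s,t,e
E
python3 - <<'E'
from look import *
s,t,e=look("pics/g2.png",0,0)
for cs in([s],[t],[s,t]):
    x,k=fit(cs,(e[0],e[1],np.radians(46)),outline(),e[2],.02); print(x[:2].round(4),np.degrees(x[2]).round(1),round(k,3))
E
```

```text
5.15 [ 0.4702 -0.0356  0.0754] closing 106.0 0.6961082641245643 [-0.8 -0.5 -5.3]
[ 0.4692 -0.035 ] 47.9 0.881
[ 0.52  -0.065] 8.9 0.664
[ 0.4706 -0.0359] 52.1 0.398
```

View pics/g2.png

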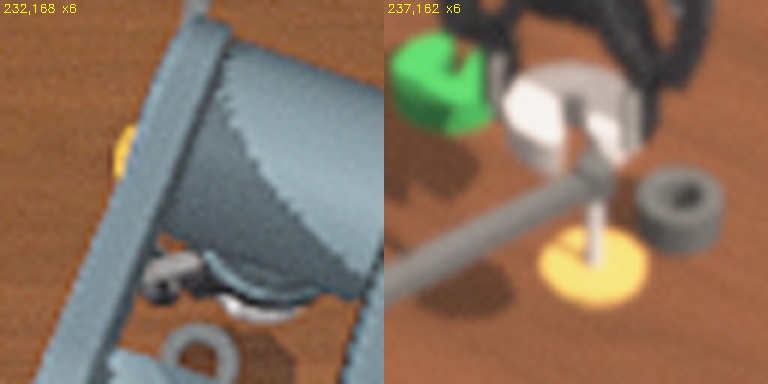

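Scene view: the held disc (about (333,182) px local) has its slot facing the stem (stem at (272,200) px). The disc fit agrees with the TCP within 1 mm. The relative shift to the stem is (56.5, 56) mm, so I'll go halfway and check.

>>> move_arm --plan '[0.3,0.29,0,0,0,0,0.6,0.58,0,0,0,0,0.73,0.72,0,0,0,0,0.73,0.72,0,0,0,0,0.73,0.72,0,0,0,0]'

```text
time_s: 5.88
eef_pos: [0.5058, 0.0009, 0.075]
eef_rot: [-0.0, -0.14, 0.99, 0.0]
wrist_force: [-0.1, 0.2, -4.8]
opening: 0.704
grasp_force: 68.7
```

```bash
python3 - <<'E'
from look import *
s,t,e=look("pics/g3.png",0,0)
x,k=fit([s],(e[0],e[1],np.radians(46)),outline(),e[2],.02); print(x[:2].round(4),np.degrees(x[2]).round(1),round(k,3))
cv2.imwrite("pics/g3.png",crop(s,*proj(s,[.515,.01,.08]),44,44,13))
E
```

```text
5.875 [0.5058 0.0009 0.075 ] closing 106.1 0.7039907032104646 [-0.1  0.2 -4.8]
[0.5048 0.0015] 66.3 0.768
```

View pics/g3.png

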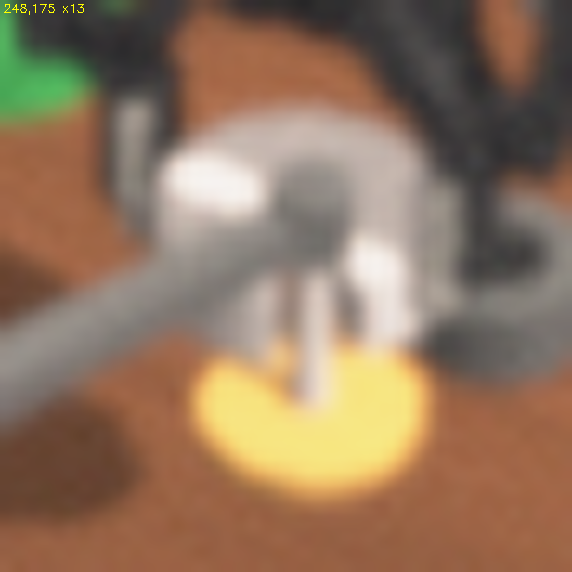

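The stem (about (272,200) px) is centred in the slot mouth. Push in, with a force check.

>>> move_arm --plan '[0.14,0.14,0,0,0,0,0.28,0.27,0,0,0,0,0.36,0.34,0,0,0,0,0.43,0.4,0,0,0,0,0.43,0.4,0,0,0,0,0.43,0.4,0,0,0,0]'

```text
time_s: 6.72
eef_pos: [0.5277, 0.0212, 0.0752]
eef_rot: [-0.0, -0.14, 0.99, 0.0]
wrist_force: [-0.3, 0.0, -4.7]
opening: 0.698
grasp_force: 68.8
```

Free so far. I'll probe for the slot's inner end, which should be 2 mm past centre.

>>> move_arm --plan '[0.02,0.02,0,0,0,0,0.02,0.02,0,0,0,0,0.02,0.02,0,0,0,0]'

```text
time_s: 7.1
eef_pos: [0.5288, 0.0222, 0.0753]
eef_rot: [-0.0, -0.14, 0.99, -0.0]
wrist_force: [1.0, 0.3, -5.2]
opening: 0.697
grasp_force: 68.8
```

>>> move_arm --plan '[0.015,0.015,0,0,0,0,0.015,0.015,0,0,0,0,0.015,0.015,0,0,0,0]'

```text
time_s: 7.48
eef_pos: [0.529, 0.0224, 0.0751]
eef_rot: [-0.001, -0.14, 0.99, -0.0]
wrist_force: [-2.6, -4.3, -4.7]
opening: 0.701
grasp_force: 68.8
```

Contact found at the inner end, so the estimate holds. Back off about 1.5 mm and lower.

>>> move_arm --plan '[-0.03,-0.03,0,0,0,0,-0.03,-0.03,-0.06,0,0,0,-0.03,-0.03,-0.12,0,0,0,-0.03,-0.03,-0.16,0,0,0,-0.03,-0.03,-0.2,0,0,0,-0.03,-0.03,-0.2,0,0,0,-0.03,-0.03,-0.2,0,0,0]'

```text
time_s: 8.35
eef_pos: [0.5282, 0.0215, 0.0653]
eef_rot: [0.0, -0.14, 0.99, -0.0]
wrist_force: [-0.1, -0.3, -4.3]
opening: 0.699
grasp_force: 68.7
```

>>> move_arm --plan '[0,0,-0.02,0,0,0,0,0,-0.04,0,0,0,0,0,-0.04,0,0,0,0,0,-0.04,0,0,0]'

```text
time_s: 8.85
eef_pos: [0.5284, 0.0214, 0.0635]
eef_rot: [0.0, -0.14, 0.99, -0.0]
wrist_force: [0.2, 0.1, -2.6]
opening: 0.699
grasp_force: 68.9
```

>>> move_arm --plan '[0,0,-0.02,0,0,0,0,0,-0.03,0,0,0,0,0,-0.03,0,0,0,0,0,-0.03,0,0,0]'

```text
time_s: 9.35
eef_pos: [0.5284, 0.0214, 0.062]
eef_rot: [0.0, -0.14, 0.99, -0.0]
wrist_force: [-0.6, -0.6, -0.3]
opening: 0.697
grasp_force: 69.1
```

>>> move_arm --plan '[0,0,0,0,0,0,0,0,0,0,0,0,0,0,0,0,0,0,0,0,0,0,0,0,0,0,0,0,0,0,0,0,0,0,0,0]' --grip 78

```text
time_s: 10.1
eef_pos: [0.5281, 0.0215, 0.0618]
eef_rot: [0.0, -0.14, 0.99, -0.0]
wrist_force: [-0.4, -0.3, 0.2]
opening: 0.912
grasp_force: 0.0
```

>>> move_arm --plan '[0,0,0.6,0,0,0,0,0,1.8,0,0,0,-0.4,0.8,2.2,0,0,0.1,-2.16,4.36,2.2,0,0,0.245,-2.16,4.36,2.2,0,0,0.245,-2.16,4.36,2.2,0,0,0.245,-2.16,4.36,1.2,0,0,0.245,-2.16,4.36,0.8,0,0,0.245,-2.16,4.36,0.8,0,0,0.245,-2.16,4.36,0.8,0,0,0.245]' --grip 85

```text
time_s: 11.35
eef_pos: [0.421, 0.2395, 0.1028]
eef_rot: [0.001, -0.26, 0.966, 0.0]
wrist_force: [0.3, -0.5, 0.8]
opening: 0.993
grasp_force: 0.0
```

```bash
python3 - <<'E'
from look import *
s,t,e=look("pics/g4.png",0,0)
for cs in([s],[t],[s,t]):
    x,k=fit(cs,(.5275,.021,np.radians(46)),outline(),.062,.02); print(x[:2].round(4),np.degrees(x[2]).round(1),round(k,3))
a=np.hstack([crop(t,*proj(t,[.5275,.021,.07]),30,30,12),crop(s,*proj(s,[.5275,.021,.07]),30,30,12)])
b=np.hstack([crop(t,*proj(t,[.42,.24,.05]),60,36,6),crop(s,*proj(s,[.42,.24,.05]),60,36,6)])
cv2.imwrite("pics/g4.png",np.vstack([a,b]))
E
```

```text
11.35 [0.421  0.2395 0.1028] closing 120.1 0.9932427618390984 [ 0.3 -0.5  0.8]
[0.5263 0.0237] 44.2 0.919
[0.5289 0.0228] 46.1 0.941
[0.5281 0.0234] 44.9 0.925
```

View pics/g4.png

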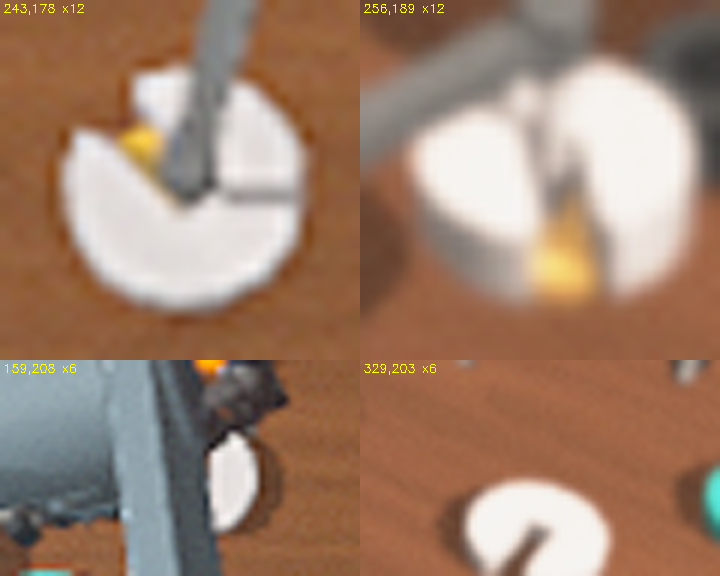

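Top view: the thick disc lies flat on the plate, slot to the upper left (about +46°), with the stem at the inner end. Before the thin grasp I need the finger-tip height relative to the TCP, using the tips seen in the previous picture.

```bash
python3 - <<'E'
from h import *
s=cam("scene"); d=np.array([np.cos(np.radians(106)),np.sin(np.radians(106))])
for r in(.031,.036,-.031,-.036):
  for z in (.070,.075,.0816): print(r,z,((proj(s,[*(np.array([.5058,.0009])+r*d),z])-[248,175]+.5)*13).round())
E
```

```text
0.031 0.07 [427. 330.]
0.031 0.075 [427. 313.]
0.031 0.0816 [428. 289.]
0.036 0.07 [449. 336.]
0.036 0.075 [449. 318.]
0.036 0.0816 [450. 295.]
-0.031 0.07 [158. 263.]
-0.031 0.075 [158. 245.]
-0.031 0.0816 [158. 222.]
-0.036 0.07 [136. 257.]
-0.036 0.075 [136. 240.]
-0.036 0.0816 [136. 217.]
```

Tips sit about 3–5 mm above the TCP, so TCP z ≈ 0 suits the 12 mm disc and they won't protrude below it.

>>> move_arm --plan '[-0.02,0,-1.0,0,0,0,-0.02,0,-1.7,0,0,0,-0.02,0,-2.05,0,0,0,-0.02,0,-2.05,0,0,0,-0.02,0,-2.05,0,0,0]'

```text
time_s: 12.12
eef_pos: [0.4203, 0.2397, 0.0004]
eef_rot: [0.001, -0.26, 0.966, 0.0]
wrist_force: [-0.4, 1.1, 0.3]
opening: 0.994
grasp_force: 0.0
```

>>> move_arm --plan '[0,0,0,0,0,0,0,0,0,0,0,0,0,0,0,0,0,0,0,0,0,0,0,0,0,0,0,0,0,0,0,0,0,0,0,0]' --grip 50

```text
time_s: 12.88
eef_pos: [0.4202, 0.2398, 0.0011]
eef_rot: [0.001, -0.26, 0.966, -0.0]
wrist_force: [-3.4, -1.6, 13.0]
opening: 0.691
grasp_force: 61.4
```

>>> move_arm --plan '[0,0,0.6,0,0,0,0,0,1.5,0,0,-0.15,0.2,-0.3,1.77,0,0,-0.33,0.5,-0.8,1.77,0,0,-0.51,0.8,-1.3,1.77,0,0,-0.69,1.1,-1.8,1.77,0,0,-0.87,1.4,-2.3,1.77,0,0,-1.05,1.71,-2.84,1.77,0,0,-1.23,1.71,-2.84,1.77,0,0,-1.29,1.71,-2.84,1.77,0,0,-1.29]'

```text
time_s: 14.12
eef_pos: [0.5044, 0.0972, 0.0878]
eef_rot: [-0.0, 0.373, 0.928, -0.0]
wrist_force: [0.0, -0.1, -2.8]
opening: 0.686
grasp_force: 66.5
```

```bash
python3 - <<'E'
from look import *
s,t,e=look("pics/g5.png",0,0)
for z in (e[2]-.001,e[2]-.004):
    x,k=fit([s],(e[0],e[1],np.radians(-74)),outline(),z,.012); print(x[:2].round(4),np.degrees(x[2]).round(1),round(k,3))
cv2.imwrite("pics/g5.png",crop(s,*proj(s,[.515,.06,.08]),66,50,12))
E
```

```text
14.125 [0.5044 0.0972 0.0878] closing 46.2 0.6863505259472187 [ 0.  -0.1 -2.8]
[0.5053 0.0954] -59.5 0.45
[0.5026 0.0934] -66.1 0.45
```

View pics/g5.png

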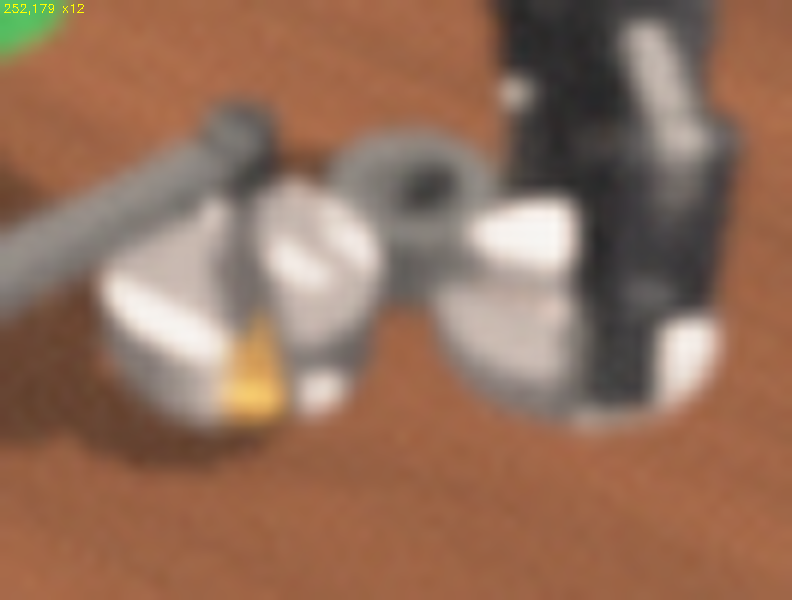

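The thin disc (about (300,205) px) is held level, just above the top of the thick disc (about (272,206) px) and facing the stem. The remaining shift to the stem is (23.2, -76.2) mm. I'll slide in two stages, checking force.

>>> move_arm --plan '[0.12,-0.38,0.02,0,0,0,0.23,-0.76,0.02,0,0,0,0.29,-0.95,0.02,0,0,0,0.34,-1.1,0.02,0,0,0,0.38,-1.24,0.02,0,0,0,0.38,-1.24,0.02,0,0,0,0.38,-1.24,0.02,0,0,0]'

```text
time_s: 15.1
eef_pos: [0.5235, 0.0358, 0.0887]
eef_rot: [-0.0, 0.373, 0.928, 0.0]
wrist_force: [0.6, 0.5, -1.1]
opening: 0.684
grasp_force: 66.5
```

>>> move_arm --plan '[0.03,-0.1,0,0,0,0,0.06,-0.2,0,0,0,0,0.08,-0.29,0,0,0,0,0.08,-0.29,0,0,0,0,0.08,-0.29,0,0,0,0]'

```text
time_s: 15.72
eef_pos: [0.5276, 0.0209, 0.0888]
eef_rot: [-0.0, 0.373, 0.928, 0.0]
wrist_force: [0.1, 0.3, -3.1]
opening: 0.685
grasp_force: 66.5
```

>>> move_arm --plan '[0.01,-0.03,0,0,0,0,0.01,-0.03,0,0,0,0,0.01,-0.03,0,0,0,0]'

```text
time_s: 16.1
eef_pos: [0.5281, 0.0195, 0.0888]
eef_rot: [-0.0, 0.373, 0.928, 0.0]
wrist_force: [0.3, -0.4, -2.3]
opening: 0.689
grasp_force: 66.5
```

>>> move_arm --plan '[0.01,-0.03,0,0,0,0,0.01,-0.03,0,0,0,0,0.01,-0.03,0,0,0,0]'

```text
time_s: 16.48
eef_pos: [0.5282, 0.0189, 0.0886]
eef_rot: [-0.001, 0.373, 0.928, 0.001]
wrist_force: [-1.2, 4.7, -1.5]
opening: 0.693
grasp_force: 66.6
```

Inner end found at y ≈ 0.0189. Back off to nearly centred and lower.

>>> move_arm --plan '[-0.01,0.05,0,0,0,0,-0.01,0.05,-0.05,0,0,0,-0.01,0.05,-0.1,0,0,0,-0.01,0.05,-0.12,0,0,0,-0.01,0.05,-0.12,0,0,0,-0.01,0.05,-0.12,0,0,0]'

```text
time_s: 17.23
eef_pos: [0.5282, 0.0203, 0.0829]
eef_rot: [0.0, 0.373, 0.928, -0.0]
wrist_force: [0.4, -0.6, -1.4]
opening: 0.688
grasp_force: 66.6
```

>>> move_arm --plan '[0,0,-0.02,0,0,0,0,0,-0.02,0,0,0,0,0,-0.02,0,0,0]'

```text
time_s: 17.6
eef_pos: [0.5283, 0.0204, 0.0819]
eef_rot: [0.0, 0.373, 0.928, -0.0]
wrist_force: [0.1, -1.3, -0.6]
opening: 0.682
grasp_force: 66.8
```

>>> move_arm --plan '[0,0,-0.02,0,0,0,0,0,-0.02,0,0,0,0,0,-0.02,0,0,0]'

```text
time_s: 17.98
eef_pos: [0.5283, 0.0204, 0.0809]
eef_rot: [0.0, 0.373, 0.928, -0.0]
wrist_force: [-1.7, -1.5, 1.2]
opening: 0.684
grasp_force: 66.9
```

>>> move_arm --plan '[0,0,0,0,0,0,0,0,0,0,0,0,0,0,0,0,0,0,0,0,0,0,0,0,0,0,0,0,0,0,0,0,0,0,0,0]' --grip 80

```text
time_s: 18.73
eef_pos: [0.5281, 0.0205, 0.0808]
eef_rot: [-0.0, 0.373, 0.928, 0.0]
wrist_force: [0.6, 0.0, -0.4]
opening: 0.936
grasp_force: 0.0
```

>>> move_arm --plan '[0,0,0.5,0,0,0,0,0,1.5,0,0,0,0,0.2,2.2,0,0,0,-1.5,2.5,2.4,0,0,0,-2.5,4.5,2.4,0,0,0,-2.5,4.5,2.4,0,0,0,-2.5,4.5,2.4,0,0,0,-2.5,4.5,2.4,0,0,0]'

```text
time_s: 19.73
eef_pos: [0.4008, 0.2487, 0.201]
eef_rot: [-0.0, 0.37, 0.929, 0.0]
wrist_force: [0.5, -0.4, -1.1]
opening: 0.94
grasp_force: 0.0
```

```bash
python3 - <<'E'
from look import *
s,t,e=look("pics/g6.png",0,0)
for cs in([s],[t]):
    x,k=fit(cs,(.5275,.021,np.radians(-74)),outline(),.080,.012); print(x[:2].round(4),np.degrees(x[2]).round(1),round(k,3))
cv2.imwrite("pics/g6.png",np.hstack([crop(t,*proj(t,[.5275,.021,.07]),32,32,12),crop(s,*proj(s,[.5275,.021,.07]),32,32,12)]))
E
```

```text
19.725 [0.4008 0.2487 0.201 ] closing 46.6 0.9396979397260861 [ 0.5 -0.4 -1.1]
[0.5284 0.0276] -97.4 0.858
[0.5281 0.0224] -65.4 0.909
```

View pics/g6.png

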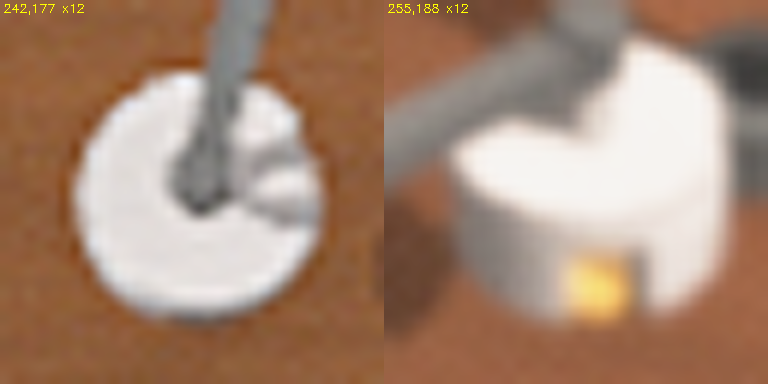

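Both discs sit flat and flush on the hanger. The thin slot points to -y (top crop, right side) and the thick slot towards the scene camera (brass visible at about (305,212) px). The gripper is clear, so I'm handing in.

```bash
python3 -c "
from bench import ctrl
print(ctrl.hand_in())"
```

```text
the job is handed in; nothing more can be done
None
```

I hung the thick disc on the hanger plate and the thin disc flat on top, both centred on the stem with their slots about 120° apart, and handed the job in at about 20 s; the hand-in returned no verdict.

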